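# Stand the gem stick home in the one rack socket that gives

## Robot

A 6-joint arm with a two-finger parallel gripper is mounted at the origin on the work surface. World frame = base frame: x ahead of the robot, y to its left, z up, the work surface at z = 0. Lengths are in m, angles in rad, forces in N, time in s.
With the tool pointing down it reaches from about 0.4 to 0.925 m from the base axis. Payload 3.4 kg.
Tool frame: the origin (TCP) lies midway between the tips of the shut fingers; the grasp point (between the pads) lies 19 mm behind it; z points along the fingers, y is the direction in which the jaws open and shut (so a half turn about z gives the same grasp; the last joint's range is limited). The gripper opens to 85 mm and grips with 20 to 120 N. Pads are 22 mm wide; open, the fingers measure 114 mm over their backs; the gripper's body (76 mm by 85 mm) begins 54 mm behind the grasp point. The pads swing forward as they close: fully open they stand 13 mm farther back than shut.
Start: joints at [1.192, 0.307, 1.506, -0, 1.328, -0.073], TCP at [0.173, 0.548, 0.231] pointing down, gripper open.
Joint ranges: [-3.12, 3.12], [-1.05, 2.28], [0.14, 2.33], [-1.42, 4.57], [0.1, 2.73], [-2.68, 2.68]. Speed limits (rad/s): [2.57, 2.57, 3.14, 3.14, 3.14, 3.14].

## Interface

Orientations are given as a 3x3 rotation matrix whose columns are the frame's x, y, z axes.
In Python, from rig import get_state, grab_frame, finish_job, search_frame, place_of gives the robot as it stands. The module is installed in compiled form; this text tells all that it offers.
- The arm moves only by the tool apply_moves, never from a script. Its argument "deltas" is one flat list of numbers, 5 for each row, row after row: the shift along the tool's x, y, z in m, then the turn about the tool's z in units of 6 degrees (1.0 is 6 degrees), then the finger opening in m, from 0 to 0.0854. A call has 1 to 8 rows; each row shifts and turns the commanded pose from where the row before left it, along the tool's axes as they then stand; what a row does not reach is not made up. A row lasts 1/12 s, in which the tool goes at most 41.7 mm and 7.16 degrees, less where a joint would pass 70% of its speed; a pose out of reach is approached as far as the arm can. A call is refused whole if a number of a shift passes 0.0417 or a number of a turn 1, either way. A call with a gripper value outside its range is refused whole. The fingers move at their own pace and stop on an object; "grip_force" is the grip in N (left out, the last holds). Time passes only in rows, so rows that do not move let the fingers close. It gives the time, the measured TCP pose, the force and the opening at its end, in the units of the state.
- get_state(): the state, without advancing time (a new reading comes with each control period).
- grab_frame(name): name is "side" or "top"; returns a dict with "image" (420x560x3 uint8, red, green, blue), "camera_matrix" (3x3 intrinsics, pixels), "eye" and "orientation" of the camera in the world. Camera axes: x right, y down, z forward; pixel columns grow to the right and rows downward; lengths in m; the calibration is good to about 2 mm. A picture is of the moment at which its call begins. There is no depth.
- finish_job(): hands the job in, once; it reports no verdict.
Trained networks look in a picture, given as the dict that the camera call returned (one of the last four; its "shot" number tells which), for a name from the list of things; names that differ only in an ending like _2 or _b are one class to them, and where a whole thing is asked for, a point or a joint stands for the part that bears it (a point fixed in the world has none). Each returns a list of dicts, best first, with "p" (0 to 1); they miss things now and then, are a little off and sometimes report something else, mostly with a low value. They report only what shows in the picture. A call takes as long as a camera call. They do not tell look-alikes from the thing itself.
- search_frame(picture, name): "point" ([x, y, z] in m, in world coordinates, good to about 4 mm: the middle of the surface that is visible of it).
- place_of(picture, name): "point" ([x, y, z] in m, in world coordinates, good to about 4 mm: a listed point, or the origin of a listed thing).
The state is a dict: "t": time; "joint_positions": joint angles; "qd": joint speeds; "effort": joint torques, N m; "eef_pos": TCP position; "orientation": TCP orientation; "force": force on the tool from outside, world axes, zero at the start; "wrist_torque": the same for the moment, N m; "opening": finger opening in m.
Only numpy, scipy, OpenCV 4.12 (cv2) and the standard library are available. Lean on these libraries where they do the work, as an engineer would, in place of code of your own. Each camera call takes 0.05 s, during which the arm holds its last target. There are 200 camera calls.

## Task

Take the gem-cutter's stick off its sloping rest and stand it upright, stone up, in the wooden rack, pressed fully home so that its square shoulder sits down on the block. Only one of the three sockets still gives under a firm push; the other two are stuck and leave the stick standing too high, so find the right one by feel. Let go of the stick at the end and leave the other things on the bench where they are.

Things in the scene. Friction and masses are not known exactly. Their poses are not given: they have to be found in the camera images.
- stick: Gem-cutter's stick, 150 mm long, 80 g. Origin at its foot's tip, z axis from foot to head. From the foot: round steel foot, 14 mm across, 44 mm long; square wooden grip 20 x 20 mm, 80 mm long (flat sides face x and y), beginning with a flat shoulder; steel cup with a cut stone, 19 mm across, 26 mm long. Starts on the rest, rising 25 degrees from foot to head, y axis level.
- stick_shoulder (a point): The centre of the stick's shoulder, where the square grip meets the steel foot, 44 mm above the foot's tip; axes as the stick's.
- rest: Fixed wooden rest, base 190 x 70 mm, origin under its centre, +x towards the stick's high head end in plan. Two notched supports up to 35 mm wide hold the stick 4 to 30 mm and 110 to 122 mm from its foot tip, with a stop at the tip; between them the grip is free on both sides. The foot tip starts at x -75, z 34 mm.
- rack: Fixed wooden block 75 (x) by 165 (y) mm, 70 mm high, origin under its centre. Three alike upright sockets at y -50, 0, +50 mm, 18 mm wide, chamfer 2 mm, each with a brass follower 20 mm below its mouth. One follower (which one cannot be seen) slides down under a push of about 6 N, without springing back, and lets the foot in up to the shoulder; the others are stuck.
- rack_hole0 (a point): Centre of the mouth of the socket at y -50 mm of the rack, on its top face, 70 mm above the bench.
- rack_hole1 (a point): Centre of the mouth of the socket at y 0 mm of the rack, on its top face, 70 mm above the bench.
- rack_hole2 (a point): Centre of the mouth of the socket at y 50 mm of the rack, on its top face, 70 mm above the bench.
- mug: Bystander: green enamel mug, 76 mm across, 85 mm high; origin under its centre.
- oil_bottle: Bystander: yellow plastic oil bottle, 52 mm across, 150 mm high; origin under its centre.
- stick_tin: Bystander: open tin, 90 mm across, 105 mm high, with a bunch of thin sticks fixed in it up to 175 mm high; origin under its centre.
- wax_jar: Bystander: low amber jar with black cap, 56 mm across, 55 mm high; origin under its centre.
- brush: Bystander: cleaning brush, 170 mm long, lying flat; origin under its middle, handle to -x.
- stone_tray: Bystander: dark steel tray 100 x 130 mm, 25 mm high; origin under its centre.
- oilstone: Bystander: grey oilstone 150 x 60 mm, 28 mm high; origin under its centre.
Not all that is in view belongs to the job. Leave any blue or purple look-alike of the rack alone.

How it is judged:
At the end, for the whole second after the job is handed in: The stick stands in one of the rack's sockets, stone up, within 0.12 rad of upright, its shoulder within 5 mm of the height of the rack's top face and within 6 mm of the socket's centre in plan, at rest (under 0.02 m/s) (z of stick_shoulder in the frame of rack between 0.065 and 0.075 m and (horizontal distance between stick_shoulder and rack_hole0 below 0.006 m or horizontal distance between stick_shoulder and rack_hole1 below 0.006 m or horizontal distance between stick_shoulder and rack_hole2 below 0.006 m) and angle between stick's own z axis and vertical below 0.12 rad and linear speed of stick below 0.02 m/s); the robot touches nothing.
It fails at once if a bystander (mug, oil bottle, stick tin, wax jar, brush, stone tray or oilstone) is shifted by more than 30 mm or tipped over (distance of any of mug, oil_bottle, stick_tin, wax_jar, brush, stone_tray, oilstone from where it was at the start of the episode above 0.03 m or angle between any of mug, oil_bottle, stick_tin, wax_jar, stone_tray, oilstone's own z axis and vertical above 0.5 rad).
It also fails if it takes over 58 s, if anything falls off the work surface, if the arm or the gripper's body presses on something with over 40 N, if the wrist force passes 120 N, or if a joint passes its speed limit or range.

## Working session

There is one attempt and no reset: what is moved stays moved. The work goes in short steps, Python scripts to look and compute and a tool call to move; the robot and the scene stay as the last step left them, time stands still between calls to the robot, and variables do not carry over. Pictures are saved under pics/ and viewed, about 8 in all and at most 12, crops included, and the job is handed in when it is done.

Besides the shell and the picture viewer there is one more tool, called after "Request:" as name(argument=value, ...), one argument or row to a line, values as JSON. apply_moves: Moves the arm, as the interface text tells. Its arguments: {"type":"object","properties":{"deltas":{"type":"array"},"grip_force":{"type":"number"}},"required":["deltas"]}

```bash
mkdir -p pics
cat > a.py <<'E'
from rig import *
import cv2,numpy as np
np.set_printoptions(precision=4,suppress=True)
for n in("side","top"):
    f=grab_frame(n); cv2.imwrite(f"pics/{n}0.png",f["image"][:,:,::-1])
    print(n,f["eye"],np.array(f["orientation"]).tolist(),np.array(f["camera_matrix"]).tolist())
    for o in["stick","stick_shoulder","rest","rack","rack_hole0","rack_hole1","rack_hole2","mug","oil_bottle","stick_tin","wax_jar","brush","stone_tray","oilstone"]:
        print(o,[(np.round(d["point"],3).tolist(),round(d["p"],2)) for d in place_of(f,o)[:3]])
s=get_state();print(s["t"],s["eef_pos"],s["orientation"],s["force"],s["opening"])
E
python3 a.py
```

```text
side [ 0.1834 -0.8547  0.8091] [[0.9290751862793397, -0.23018071578034793, 0.2895447052233166], [-0.36989092364465986, -0.5782703173021269, 0.7271754566351905], [5.334145644851395e-05, -0.7827006312825768, -0.622398360332468]] [[491.91138892540687, 0.0, 291.2547341421279], [0.0, 491.91138892540687, 215.93731626717275], [0.0, 0.0, 1.0]]
stick [([0.51, -0.193, 0.052], 0.72), ([0.729, 0.036, -0.002], 0.7), ([0.74, -0.285, 0.002], 0.17)]
stick_shoulder [([0.507, -0.19, 0.053], 0.89)]
rest [([0.543, -0.189, 0.0], 0.83)]
rack [([0.31, -0.218, 0.002], 0.79), ([0.538, 0.221, -0.002], 0.69), ([0.337, 0.24, -0.001], 0.69)]
rack_hole0 [([0.307, -0.168, 0.066], 0.98), ([0.529, 0.271, 0.072], 0.82), ([0.542, 0.171, 0.071], 0.75)]
rack_hole1 [([0.307, -0.168, 0.066], 0.98), ([0.529, 0.271, 0.072], 0.82), ([0.542, 0.171, 0.071], 0.75)]
rack_hole2 [([0.307, -0.168, 0.066], 0.98), ([0.529, 0.271, 0.072], 0.82), ([0.542, 0.171, 0.071], 0.75)]
mug [([0.728, 0.038, -0.001], 0.55)]
oil_bottle [([0.729, 0.286, -0.001], 0.66)]
stick_tin [([0.741, -0.285, 0.002], 0.94)]
wax_jar [([0.552, -0.009, 0.002], 0.7
[... 903 characters left out ...]
 ([0.539, 0.216, 0.07], 0.85), ([0.305, -0.219, 0.072], 0.81)]
rack_hole2 [([0.363, 0.193, 0.071], 0.93), ([0.539, 0.216, 0.07], 0.85), ([0.305, -0.219, 0.072], 0.81)]
mug [([0.73, 0.038, -0.002], 0.9), ([0.384, 0.012, 0.001], 0.35), ([0.723, 0.295, -0.003], 0.32)]
oil_bottle [([0.727, 0.293, -0.004], 0.61), ([0.526, 0.273, 0.07], 0.35)]
stick_tin [([0.742, -0.285, -0.004], 0.64)]
wax_jar [([0.55, -0.012, -0.004], 0.54)]
brush [([0.384, 0.007, 0.0], 0.89)]
stone_tray [([0.501, -0.415, 0.001], 0.96)]
oilstone [([0.578, 0.416, 0.002], 0.83)]
1.5 [0.1731 0.5483 0.2313] [[-0.9536  0.301  -0.    ]
 [ 0.301   0.9536 -0.    ]
 [ 0.     -0.     -1.    ]] [-0.4881 -0.1387  0.2911] 0.08530224624133756
```

View pics/top0.png

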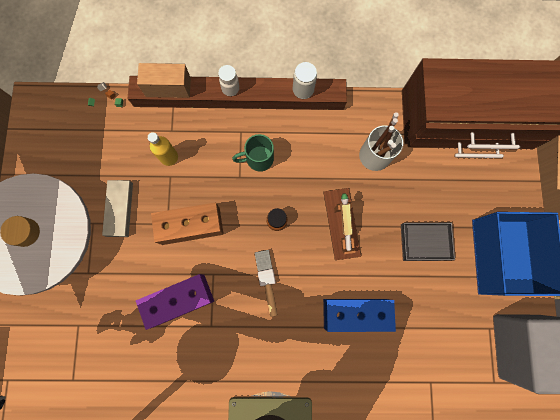

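View pics/side0.png

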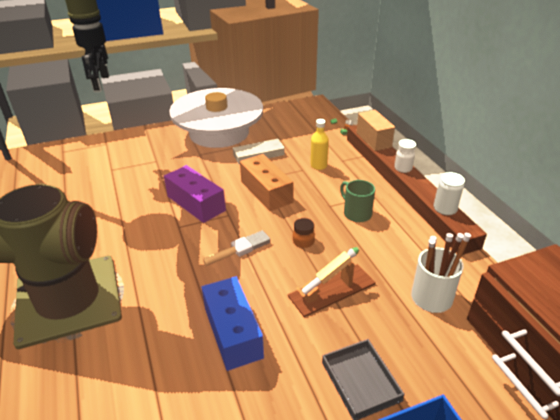

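The wooden rack is the orange-brown block: top view px (187,222), side view (266,180). The blue and purple blocks are look-alikes. The stick lies on the rest at top px (346,222), with its head up and to the left. I'll zoom in to get its yaw and the socket centres.

```bash
cat > b.py <<'E'
import cv2,numpy as np
a=cv2.imread("pics/top0.png");b=cv2.imread("pics/side0.png")
def c(i,x,y,w=80,h=60): 
    return cv2.resize(i[y:y+h,x:x+w],(400,300),interpolation=cv2.INTER_CUBIC)
m=np.vstack([np.hstack([c(a,147,194),c(a,305,190,100,75)]),np.hstack([c(b,230,150),c(b,285,240,100,75)])])
cv2.imwrite("pics/m.png",m)
E
python3 b.py
```

```text
(no output)
```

View pics/m.png

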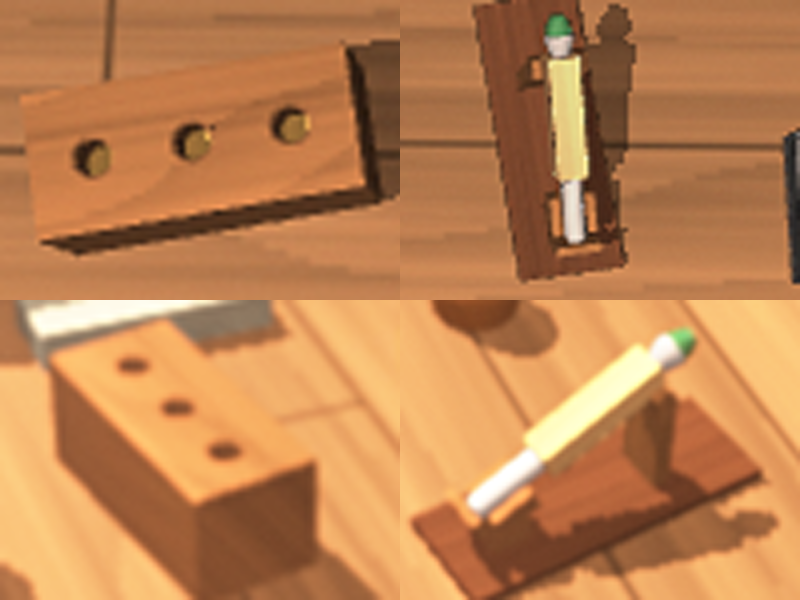

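```bash
cat > c.py <<'E'
from rig import *
import numpy as np
np.set_printoptions(precision=4,suppress=True)
F={n:grab_frame(n) for n in("top","side")}
def pr(n,u,v,z):
    f=F[n];d=np.array(f["orientation"])@np.linalg.inv(f["camera_matrix"])@[u,v,1];e=np.array(f["eye"])
    return e+d*(z-e[2])/d[2]
def crop(n,x0,y0,s,pts,z):
    return np.array([pr(n,x0+p[0]/s-.4,y0+p[1]/s-.4,zz) for p,zz in zip(pts,np.broadcast_to(z,len(pts)))])
print("holes top",crop("top",147,194,5,[(92,157),(191,142),(291,124)],.07))
print("holes side",crop("side",230,150,5,[(133,65),(177,107),(224,151)],.07))
c=crop("top",147,194,5,[(22,98),(345,45),(372,185),(42,240)],.07);print("corners",c,c.mean(0),[np.linalg.norm(c[i]-c[i-1]) for i in range(4)])
s=np.sin(np.radians(25))
print("stick tip,shoulder,grip end top",crop("top",305,190,4,[(174,240),(171,180),(165,57)],[.034,.034+.044*s,.034+.124*s]))
print("side tip, shoulder, gripend",crop("side",285,240,4,[(80,208),(138,162),(256,60)],[.034,.034+.044*s,.034+.124*s]))
E
python3 c.py
```

```text
holes top [[0.5234 0.2684 0.07  ]
 [0.5316 0.2192 0.07  ]
 [0.5412 0.1693 0.07  ]]
holes side [[0.5248 0.2677 0.07  ]
 [0.5335 0.2183 0.07  ]
 [0.5427 0.1689 0.07  ]]
corners [[0.5533 0.3054 0.07  ]
 [0.5823 0.1436 0.07  ]
 [0.5105 0.1274 0.07  ]
 [0.4814 0.2907 0.07  ]] [0.5319 0.2168 0.07  ] [np.float64(0.07338997699490779), np.float64(0.16442768779345848), np.float64(0.07357314104047055), np.float64(0.1659083649326921)]
stick tip,shoulder,grip end top [[ 0.4687 -0.1988  0.034 ]
 [ 0.5055 -0.1942  0.0526]
 [ 0.579  -0.1858  0.0864]]
side tip, shoulder, gripend [[ 0.4749 -0.1992  0.034 ]
 [ 0.5093 -0.196   0.0526]
 [ 0.5847 -0.1799  0.0864]]
```

Request:
apply_moves(
  deltas=[0,0,0,-0.857,0.05,0,0,0,-0.857,0.05,0,0,0,-0.857,0.05,0,0,0,-0.857,0.05,0,0,0,-0.857,0.05,-0.02,-0.02,0,0,0.05,-0.02,-0.03,0,0,0.05,-0.02,-0.03,0,0,0.05],
  grip_force=20,
)

```text
t: 2.27
eef_pos: [0.2443, 0.4776, 0.2312]
orientation: [[-0.989, -0.145, 0.0], [-0.145, 0.989, 0.0], [-0.0, 0.0, -1.0]]
force: [0.6, 0.4, -0.3]
opening: 0.0501
```

Request:
apply_moves(
  deltas=[-0.02,-0.035,0,0,0.05,-0.02,-0.035,0,0,0.05,-0.02,-0.035,0,0,0.05,-0.02,-0.035,0,0,0.05,-0.02,-0.035,0,0,0.05,-0.02,-0.035,0,0,0.05,-0.02,-0.035,0,0,0.05,-0.02,-0.035,0,0,0.05],
)

```text
t: 2.93
eef_pos: [0.4431, 0.2216, 0.2316]
orientation: [[-0.99, -0.142, 0.001], [-0.142, 0.99, 0.0], [-0.001, 0.0, -1.0]]
force: [0.5, 0.9, 0.6]
opening: 0.0501
```

Request:
apply_moves(
  deltas=[-0.01,-0.035,0,0,0.05,-0.01,-0.035,0,0,0.05,-0.01,-0.035,0,0,0.05,-0.01,-0.035,0,0,0.05,-0.01,-0.035,0,0,0.05,0,-0.035,0.01,0,0.05,0,-0.035,0.01,0,0.05,0,-0.035,0.01,0,0.05],
)

```text
t: 3.6
eef_pos: [0.532, -0.0485, 0.2013]
orientation: [[-0.99, -0.142, 0.001], [-0.142, 0.99, -0.0], [-0.001, -0.0, -1.0]]
force: [0.3, 0.4, 0.2]
opening: 0.05
```

Request:
apply_moves(
  deltas=[0,-0.035,0.01,0,0.05,0,-0.035,0.01,0,0.05,0,-0.03,0.01,0,0.05,0,-0.015,0.01,0,0.05,0,0,0,0,0.05,0,0,0,0,0.05],
)

```text
t: 4.1
eef_pos: [0.5473, -0.1606, 0.1604]
orientation: [[-0.99, -0.14, -0.002], [-0.14, 0.99, 0.002], [0.002, 0.002, -1.0]]
force: [0.1, -0.3, -0.2]
opening: 0.05
```

```bash
cat > v.py <<'E'
from rig import *
import cv2,numpy as np,sys
o=[]
for n in("top","side"):
    f=grab_frame(n);R=np.array(f["orientation"]);p=R.T@(np.array(eval(sys.argv[2]))-f["eye"]);q=f["camera_matrix"]@p;u,v=(q[:2]/q[2]).astype(int)
    u=min(max(u,50),510);v=min(max(v,75),345)
    print(n,u-50,v-75); o.append(cv2.resize(f["image"][v-75:v+75,u-50:u+50,::-1],(400,600),interpolation=cv2.INTER_CUBIC))
cv2.imwrite(sys.argv[1],np.hstack(o));s=get_state();print(s["t"],s["eef_pos"],s["force"],s["opening"])
E
python3 v.py pics/h.png "[.557,-.186,.1]"
```

```text
top 297 136
side 288 180
4.2 [ 0.5477264  -0.15934708  0.16146119] [ 0.84667559  0.03661562 -0.24248043] 0.04992770777547777
```

Request:
apply_moves(
  deltas=[-0.0045,-0.0277,0.01,0,0.05,0,0,0.02,0,0.05,0,0,0.02,0,0.05,0,0,0,0,0.05,0,0,0,0,0.05],
)

```text
t: 4.62
eef_pos: [0.5556, -0.1855, 0.1111]
orientation: [[-0.99, -0.144, -0.002], [-0.144, 0.99, 0.001], [0.002, 0.002, -1.0]]
force: [-0.2, 0.2, 0.5]
opening: 0.0498
```

```bash
python3 v.py pics/h.png "[.557,-.186,.08]"
```

```text
top 295 137
side 288 186
4.7167 [ 0.55712626 -0.18644508  0.11268533] [0.12353204 0.01619153 0.24818052] 0.050015638117600174
```

View pics/h.png

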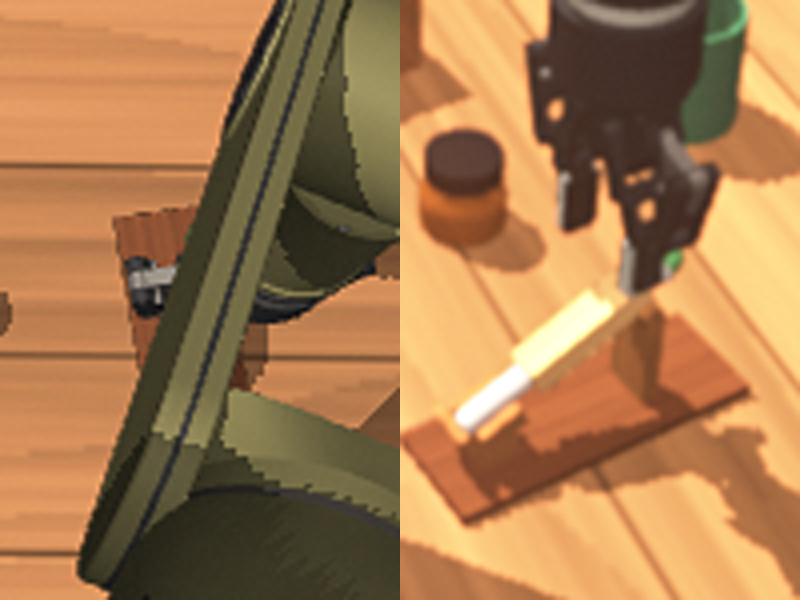

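The fingers straddle the grip just below the upper support, with the near finger at side px (630,270) in the crop. I'll lower slowly.

Request:
apply_moves(
  deltas=[0.001,0,0.015,0,0.05,0,0,0.015,0,0.05,0,0,0.015,0,0.05,0,0,0.009,0,0.05,0,0,0,0,0.05,0,0,0,0,0.05],
)

```text
t: 5.22
eef_pos: [0.5557, -0.1873, 0.0579]
orientation: [[-0.99, -0.143, 0.001], [-0.143, 0.99, -0.0], [-0.001, -0.0, -1.0]]
force: [-0.0, -0.5, 0.8]
opening: 0.0495
```

Request:
apply_moves(
  deltas=[0,0,0,0,0.01,0,0,0,0,0.01,0,0,0,0,0.01,0,0,0,0,0.01,0,0,0,0,0.01,0,0,0,0,0.01],
  grip_force=25,
)

```text
t: 5.72
eef_pos: [0.5558, -0.1872, 0.0585]
orientation: [[-0.99, -0.142, 0.001], [-0.142, 0.99, 0.0], [-0.001, -0.0, -1.0]]
force: [-0.6, 2.1, 5.5]
opening: 0.0198
```

Request:
apply_moves(
  deltas=[0.0031,0,-0.0049,0,0.01,0.0032,0,-0.0048,0,0.01,0.0037,0,-0.0045,0,0.01,0.0038,0,-0.0045,0,0.01,0.0042,0,-0.0041,0,0.01,0.0043,0,-0.0041,0,0.01,0.0047,0,-0.0035,0,0.01,0.0048,0,-0.0035,0,0.01],
)

```text
t: 6.38
eef_pos: [0.5285, -0.1925, 0.0934]
orientation: [[-0.99, -0.141, 0.01], [-0.141, 0.99, -0.001], [-0.01, -0.003, -1.0]]
force: [6.9, 3.8, 2.2]
opening: 0.0199
```

```bash
python3 v.py pics/i.png "[.5,-.19,.08]"
```

```text
top 297 160
side 264 195
6.4833 [ 0.52783462 -0.19253759  0.09374972] [5.80128979 3.73059538 3.72655161] 0.0195112384151016
```

View pics/i.png

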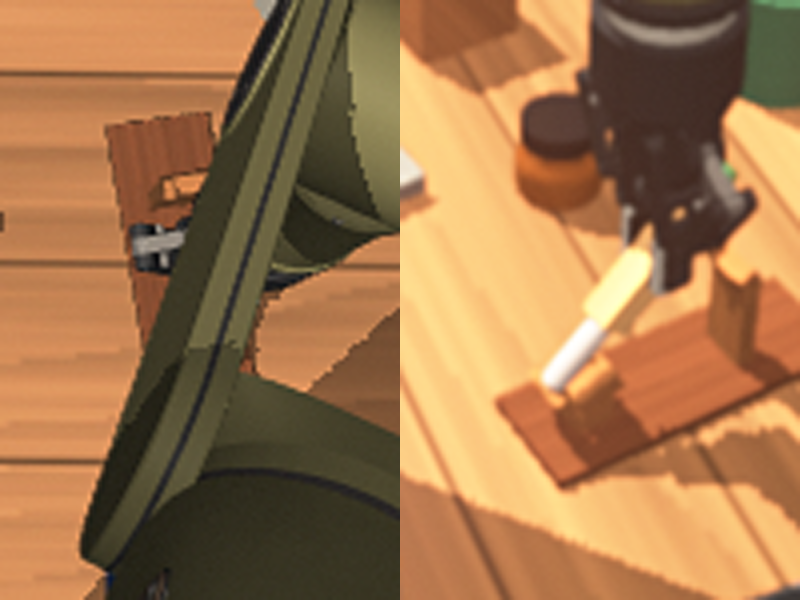

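The stick is pivoting about its foot, and the tip is still at the stop, at side-crop px (548,382). I'll carry on along the arc.

Request:
apply_moves(
  deltas=[0.0051,0,-0.0029,0,0.01,0.0052,0,-0.0028,0,0.01,0.0054,0,-0.0023,0,0.01,0.0055,0,-0.0021,0,0.01,0.0057,0,-0.0016,0,0.01,0.0057,0,-0.0014,0,0.01,0.0058,0,-0.0009,0,0.01,0.0059,0,-0.0007,0,0.01],
)

```text
t: 7.15
eef_pos: [0.4865, -0.1988, 0.1099]
orientation: [[-0.99, -0.14, 0.014], [-0.14, 0.99, -0.002], [-0.014, -0.004, -1.0]]
force: [7.2, 6.8, 15.6]
opening: 0.0195
```

Request:
apply_moves(
  deltas=[0.0042,0,-0.0003,0,0.01,0.0042,0,0,0,0.01,0.004,0,0,0,0.01,0.003,0,0,0,0.01,0,0,0,0,0.01],
)

```text
t: 7.57
eef_pos: [0.4694, -0.201, 0.1102]
orientation: [[-0.99, -0.141, 0.011], [-0.141, 0.99, -0.002], [-0.011, -0.003, -1.0]]
force: [4.3, 6.1, 18.5]
opening: 0.0194
```

```bash
python3 v.py pics/j.png "[.48,-.20,.1]"
```

```text
top 303 167
side 257 193
7.6667 [ 0.46955458 -0.20104782  0.11019837] [ 3.5951034   5.05622913 18.21984294] 0.0191722995097371
```

View pics/j.png

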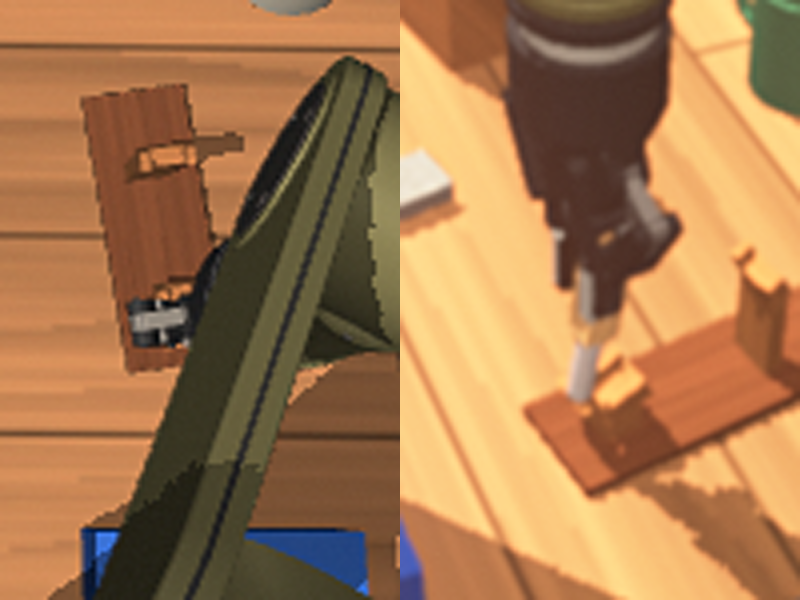

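Almost upright: the foot runs from (595,340) to (580,390) in the side crop. Next I'll lift it.

Request:
apply_moves(
  deltas=[0,0,-0.01,0,0.01,0,0,-0.015,0,0.01,0,0,-0.02,0,0.01,0,0,-0.02,0,0.01,0,0,-0.02,0,0.01,0,0,-0.015,0,0.01,0,0,0,0,0.01],
  grip_force=40,
)

```text
t: 8.25
eef_pos: [0.4662, -0.2018, 0.2096]
orientation: [[-0.99, -0.142, 0.005], [-0.142, 0.99, -0.004], [-0.005, -0.004, -1.0]]
force: [0.6, -0.6, -0.4]
opening: 0.0193
```

```bash
python3 v.py pics/k.png "[.47,-.20,.16]"
```

```text
top 309 169
side 253 173
8.35 [ 0.46445169 -0.20074903  0.20647354] [ 0.09876543  0.29204708 -0.98430216] 0.019317836783076057
```

View pics/k.png

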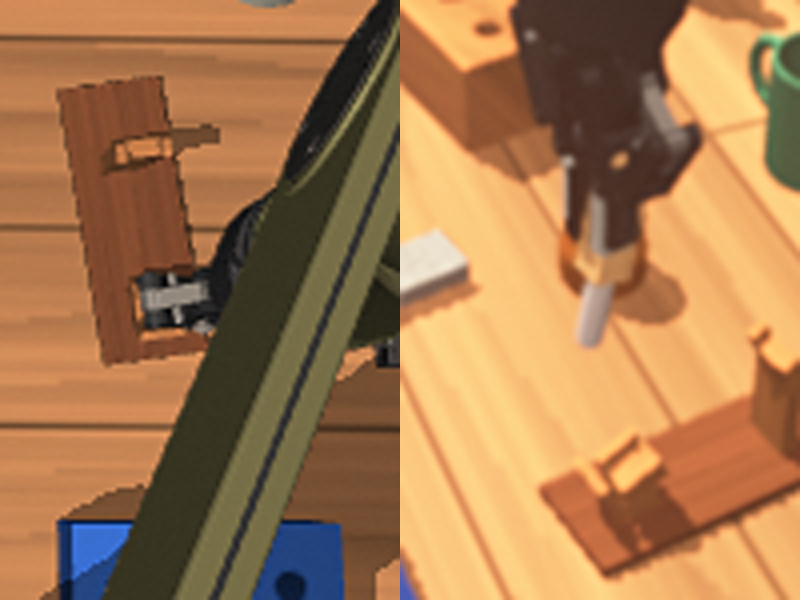

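```bash
cat > t.py <<'E'
from rig import *
import numpy as np,sys
np.set_printoptions(precision=4,suppress=True)
f=grab_frame("side");s=get_state();T=np.array(s["eef_pos"]);R=np.array(s["orientation"])
for u,v in eval(sys.argv[1]):
    d=np.array(f["orientation"])@np.linalg.inv(f["camera_matrix"])@[u,v,1];e=np.array(f["eye"])
    n=R[:,1];P=e+d*((T-e)@n)/(d@n);print(P,"tool",R.T@(P-T))
E
python3 t.py "[(300.2,258.2),(302.2,243.5),(302.0,232.5)]"
```

```text
[ 0.463  -0.2004  0.1364] tool [0.0008 0.     0.0691]
[ 0.467  -0.1999  0.1736] tool [-0.0032  0.      0.0319]
[ 0.4661 -0.2     0.202 ] tool [-0.0022  0.      0.0035]
```

Request:
apply_moves(
  deltas=[-0.004,0.012,0,0,0.01,-0.008,0.022,0,0,0.01,-0.011,0.03,0,0,0.01,-0.011,0.03,0,0,0.01,-0.011,0.03,0,0,0.01,-0.011,0.03,0,0,0.01,-0.011,0.03,0,0,0.01,-0.011,0.03,0,0,0.01],
  grip_force=60,
)

```text
t: 9.07
eef_pos: [0.5102, 0.0249, 0.2047]
orientation: [[-0.99, -0.143, -0.003], [-0.143, 0.99, 0.0], [0.003, 0.001, -1.0]]
force: [0.8, -0.2, -0.5]
opening: 0.0195
```

Request:
apply_moves(
  deltas=[-0.011,0.03,0,0,0.01,-0.011,0.03,0,0,0.01,-0.011,0.03,0,0,0.01,-0.009,0.025,0,0,0.01,-0.007,0.018,0,0,0.01,-0.004,0.008,0,0,0.01,0,0,0,0,0.01,0,0,0,0,0.01],
)

```text
t: 9.73
eef_pos: [0.5429, 0.1695, 0.2051]
orientation: [[-0.99, -0.144, -0.002], [-0.144, 0.99, -0.001], [0.003, -0.001, -1.0]]
force: [0.2, -0.9, -0.8]
opening: 0.0194
```

Request:
apply_moves(
  deltas=[-0.001,-0.0005,0.015,0,0.01,0,0,0.02,0,0.01,0,0,0.014,0,0.01,0,0,0,0,0.01,0,0,0,0,0.01],
)

```text
t: 10.15
eef_pos: [0.5438, 0.1676, 0.1564]
orientation: [[-0.99, -0.141, -0.003], [-0.141, 0.99, -0.001], [0.003, -0.001, -1.0]]
force: [0.5, -0.1, 0.1]
opening: 0.0189
```

```bash
python3 v.py pics/l.png "[.542,.169,.1]"
```

```text
top 152 141
side 223 95
10.25 [0.54541188 0.16843305 0.15803229] [0.12541394 0.20764073 0.45601145] 0.01904835533883015
```

View pics/l.png

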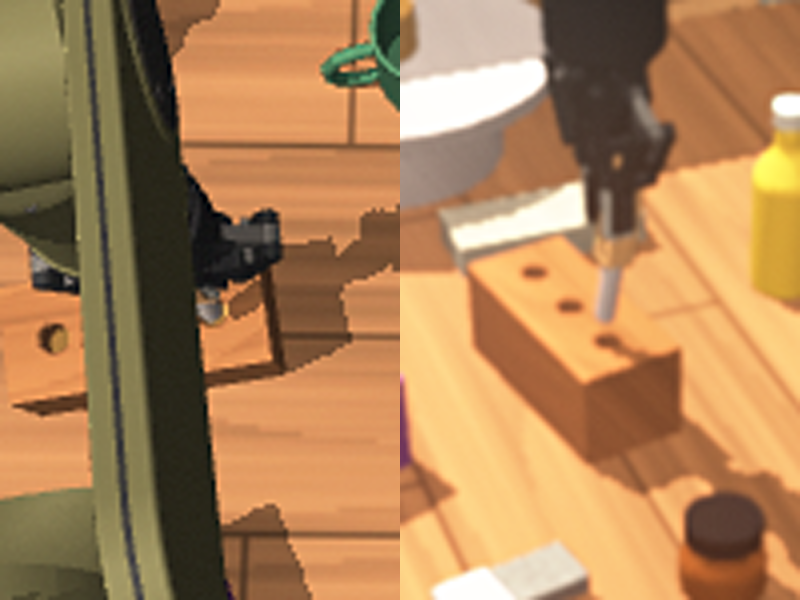

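```bash
python3 t.py "[(273.9,173.8),(275.6,162),(274.9,179.9)]"
cat > u.py <<'E'
from rig import *
import numpy as np
f=grab_frame("side");g=grab_frame("top")
def proj(f,p):
    q=f["camera_matrix"]@(np.array(f["orientation"]).T@(np.array(p)-f["eye"]));return q[:2]/q[2]
for z in(.07,.08,.09,.1): print(z,proj(f,[.5422,.169,z]),proj(g,[.5422,.169,z]))
s=get_state();print(s["eef_pos"])
for n in("stick","stick_shoulder"):
    for h in(f,g):print(n,[(np.round(d["point"],3),round(d["p"],2)) for d in place_of(h,n)[:2]])
E
python3 u.py
```

```text
[0.5414 0.1681 0.0899] tool [ 0.0045 -0.      0.0685]
[0.5472 0.1689 0.1246] tool [-0.0015 -0.      0.0338]
[0.5439 0.1685 0.0697] tool [ 0.002  -0.      0.0887]
0.07 [274.21832796 179.82303824] [204.929614   218.02837022]
0.08 [274.13709901 176.69361239] [204.22269344 217.34945275]
0.09 [274.05508982 173.53412685] [203.50109246 216.6564364 ]
0.1 [273.97228909 170.34414644] [202.76434896 215.94887736]
[0.54569505 0.16904333 0.15837486]
stick [(array([0.54 , 0.165, 0.088]), 0.72)]
stick [(array([0.54 , 0.168, 0.089]), 0.57)]
stick_shoulder [(array([0.545, 0.173, 0.129]), 0.54)]
stick_shoulder [(array([ 0.535,  0.224, -0.002]), 0.69), (array([0.545, 0.168, 0.132]), 0.36)]
```

Request:
apply_moves(
  deltas=[0,0,0.008,0,0.01,0,0,0.008,0,0.01,0,0,0.006,0,0.01,0.0005,0,0.005,0,0.01,0.0015,0,0.004,0,0.01,0.001,0,0.003,0,0.01,0,0,0,0,0.01],
)

```text
t: 11.18
eef_pos: [0.5442, 0.1694, 0.1232]
orientation: [[-0.99, -0.142, 0.004], [-0.142, 0.99, 0.001], [-0.005, 0.001, -1.0]]
force: [5.2, 2.2, -3.0]
opening: 0.0194
```

Request:
apply_moves(
  deltas=[0,0,0.003,0,0.01,0,0,0.003,0,0.01,0,0,0.002,0,0.01,0,0,0.002,0,0.01,0,0,0,0,0.01],
)

```text
t: 11.6
eef_pos: [0.5453, 0.1696, 0.119]
orientation: [[-0.99, -0.142, 0.009], [-0.142, 0.99, 0.002], [-0.009, 0.001, -1.0]]
force: [-0.6, -0.2, 31.9]
opening: 0.0191
```

That socket is stuck: 32 N at exactly 20 mm depth. On to the middle one.

Request:
apply_moves(
  deltas=[0,0,-0.012,0,0.01,0,0,-0.015,0,0.01,0,0,-0.015,0,0.01,0,0,-0.01,0,0.01,0,0,0,0,0.01,0,0,0,0,0.01],
)

```text
t: 12.1
eef_pos: [0.541, 0.1685, 0.1649]
orientation: [[-0.99, -0.142, -0.001], [-0.142, 0.99, -0.0], [0.001, -0.0, -1.0]]
force: [0.6, -0.5, 0.4]
opening: 0.019
```

Request:
apply_moves(
  deltas=[0.0005,0.012,0,0,0.01,0.0005,0.015,0,0,0.01,0.0005,0.013,0,0,0.01,0,0.01,0,0,0.01,0,0,0,0,0.01,0,0,0,0,0.01],
)

```text
t: 12.6
eef_pos: [0.5328, 0.2188, 0.1646]
orientation: [[-0.99, -0.144, -0.001], [-0.144, 0.99, -0.001], [0.001, -0.001, -1.0]]
force: [0.6, -0.2, -1.5]
opening: 0.0192
```

```bash
sed -i 's/\.5422,\.169,z/.5325,.2188,z/' u.py; python3 u.py;  python3 v.py pics/n.png "[.532,.219,.1]"
```

```text
0.07 [264.5853298 170.9830341] [204.929614   218.02837022]
0.08 [264.46124047 167.89068484] [204.22269344 217.34945275]
0.09 [264.33598917 164.76937847] [203.50109246 216.6564364 ]
0.1 [264.20955947 161.61870632] [202.76434896 215.94887736]
[0.5331347  0.21794036 0.1648833 ]
stick [(array([0.527, 0.214, 0.096]), 0.71)]
stick [(array([0.528, 0.219, 0.099]), 0.37)]
stick_shoulder [(array([0.532, 0.22 , 0.138]), 0.44)]
stick_shoulder [(array([0.536, 0.218, 0.141]), 0.62)]
top 132 144
side 214 86
13.0 [0.53347255 0.21761088 0.16526296] [-0.26202348 -0.22083564 -0.76754823] 0.01906341055600899
```

View pics/n.png

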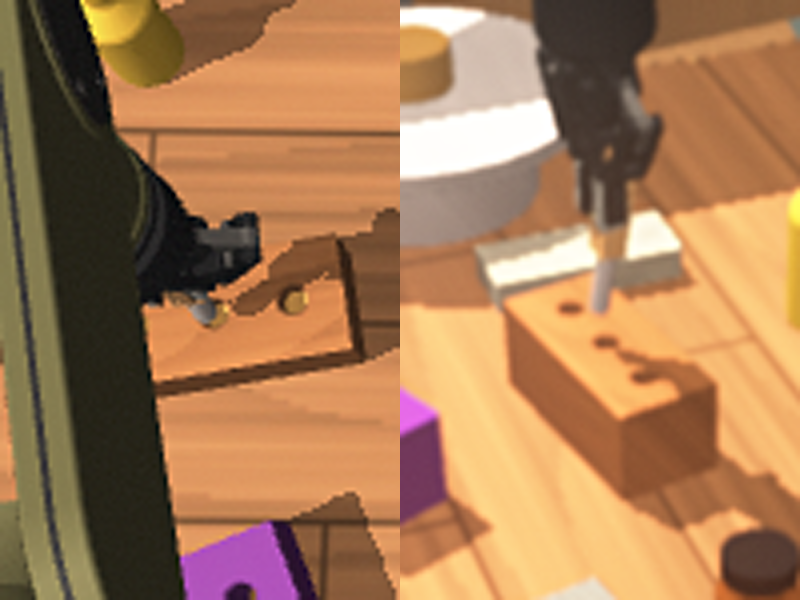

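The tip sits about 3 mm towards -x of the socket line, so I'll correct that and go in.

Request:
apply_moves(
  deltas=[-0.003,0.001,0.006,0,0.01,0,0,0.01,0,0.01,0,0,0.008,0,0.01,0,0,0.006,0,0.01,0.0005,0,0.005,0,0.01,0.0015,0,0.004,0,0.01,0.001,0,0.002,0,0.01,0,0,0,0,0.01],
)

```text
t: 13.67
eef_pos: [0.5351, 0.2194, 0.1244]
orientation: [[-0.99, -0.143, 0.004], [-0.143, 0.99, 0.001], [-0.004, 0.0, -1.0]]
force: [6.0, 0.1, -3.8]
opening: 0.019
```

Request:
apply_moves(
  deltas=[0,0,0.003,0,0.01,0,0,0.003,0,0.01,0,0,0.002,0,0.01,0,0,0,0,0.01],
)

```text
t: 14.0
eef_pos: [0.5356, 0.2196, 0.1193]
orientation: [[-0.99, -0.143, 0.006], [-0.143, 0.99, 0.001], [-0.006, 0.001, -1.0]]
force: [3.5, -0.4, 15.0]
opening: 0.0191
```

Request:
apply_moves(
  deltas=[0,0,0.002,0,0.01,0,0,0.002,0,0.01,0,0,0,0,0.01],
)

```text
t: 14.25
eef_pos: [0.5361, 0.2197, 0.1189]
orientation: [[-0.99, -0.143, 0.008], [-0.143, 0.99, 0.002], [-0.009, 0.001, -1.0]]
force: [-2.6, -3.0, 36.7]
opening: 0.0191
```

This one is stuck too (37 N at the same height). The last socket is next.

Request:
apply_moves(
  deltas=[0,0,-0.014,0,0.01,0,0,-0.015,0,0.01,0,0,-0.015,0,0.01,0,0,-0.006,0,0.01,0,0,0,0,0.01,0,0,0,0,0.01],
)

```text
t: 14.75
eef_pos: [0.5318, 0.2188, 0.1615]
orientation: [[-0.99, -0.143, -0.003], [-0.143, 0.99, -0.001], [0.003, -0.0, -1.0]]
force: [0.4, 0.5, -1.1]
opening: 0.0192
```

Request:
apply_moves(
  deltas=[0,0.012,0,0,0.01,0,0.015,0,0,0.01,0,0.013,0,0,0.01,0,0.009,0,0,0.01,0,0,0,0,0.01,0,0,0,0,0.01],
)

```text
t: 15.25
eef_pos: [0.5257, 0.2682, 0.1616]
orientation: [[-0.99, -0.144, -0.001], [-0.144, 0.99, -0.001], [0.001, -0.001, -1.0]]
force: [-0.9, -0.5, -0.7]
opening: 0.0192
```

```bash
sed -i 's/\.5325,\.2188,z/.524,.268,z/' u.py; python3 u.py;  python3 v.py pics/o.png "[.524,.268,.1]"
```

```text
0.07 [255.89623306 162.59435819] [204.929614   218.02837022]
0.08 [255.73565614 159.53912974] [204.22269344 217.34945275]
0.09 [255.57361232 156.45599127] [203.50109246 216.6564364 ]
0.1 [255.41008141 153.34455856] [202.76434896 215.94887736]
[0.52595776 0.26732582 0.16185658]
stick [(array([0.382, 0.014, 0.002]), 0.7), (array([0.522, 0.265, 0.091]), 0.57)]
stick [(array([0.52 , 0.264, 0.095]), 0.51)]
stick_shoulder [(array([0.544, 0.166, 0.074]), 0.73), (array([0.526, 0.268, 0.133]), 0.44)]
stick_shoulder [(array([0.525, 0.268, 0.134]), 0.51)]
top 111 147
side 205 78
15.65 [0.52635284 0.26713703 0.16231499] [-4.22153605e-04 -3.19931990e-01 -7.85417937e-01] 0.019035181905666637
```

View pics/o.png

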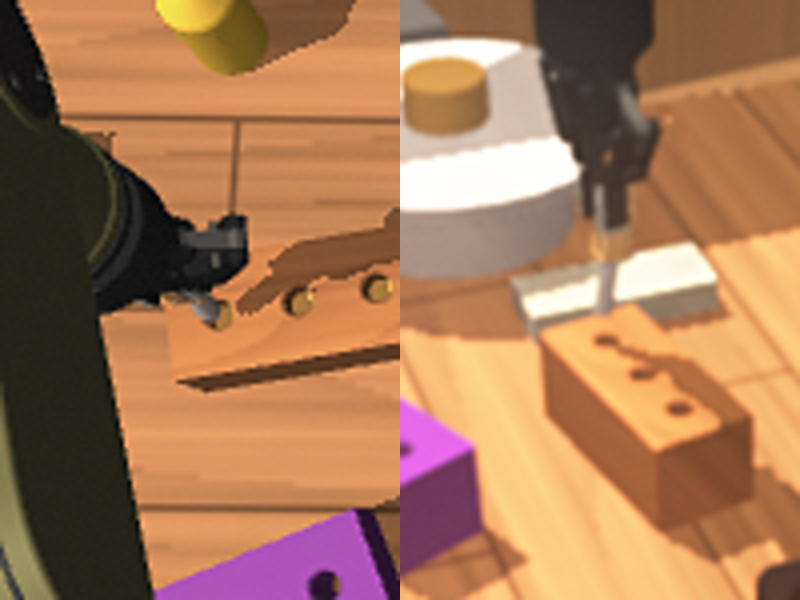

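Request:
apply_moves(
  deltas=[-0.0015,0.001,0.006,0,0.01,0,0,0.01,0,0.01,0,0,0.006,0,0.01,0,0,0.005,0,0.01,0.0005,0,0.005,0,0.01,0.0015,0,0.004,0,0.01,0.001,0,0.002,0,0.01,0,0,0,0,0.01],
)

```text
t: 16.32
eef_pos: [0.5257, 0.2686, 0.1241]
orientation: [[-0.99, -0.143, 0.002], [-0.143, 0.99, 0.001], [-0.002, 0.0, -1.0]]
force: [3.4, 1.2, -3.9]
opening: 0.0189
```

Request:
apply_moves(
  deltas=[0,0,0.003,0,0.01,0,0,0.003,0,0.01,0,0,0.003,0,0.01,0,0,0.002,0,0.01,0,0,0,0,0.01],
)

```text
t: 16.73
eef_pos: [0.5258, 0.2687, 0.1142]
orientation: [[-0.99, -0.142, 0.003], [-0.142, 0.99, 0.001], [-0.003, 0.001, -1.0]]
force: [2.5, 0.4, 4.1]
opening: 0.0193
```

This follower gives: already 5 mm deeper at 4 N. Pressing home.

Request:
apply_moves(
  deltas=[0.0005,0,0.003,0,0.01,0.0005,0,0.003,0,0.01,0.0005,0,0.003,0,0.01,0,0,0.003,0,0.01,0,0,0.003,0,0.01,0,0,0.002,0,0.01,0,0,0,0,0.01],
)

```text
t: 17.32
eef_pos: [0.5253, 0.2687, 0.1003]
orientation: [[-0.99, -0.143, 0.006], [-0.143, 0.99, 0.002], [-0.006, 0.001, -1.0]]
force: [-1.1, -1.9, 21.2]
opening: 0.0195
```

Request:
apply_moves(
  deltas=[0.001,0,0.002,0,0.01,0.0005,0,0.002,0,0.01,0,0,0,0,0.01,0,0,0,0,0.01],
  grip_force=80,
)

```text
t: 17.65
eef_pos: [0.5249, 0.2687, 0.0981]
orientation: [[-0.99, -0.143, 0.009], [-0.143, 0.99, 0.003], [-0.009, 0.001, -1.0]]
force: [-2.6, -4.0, 30.1]
opening: 0.0189
```

Request:
apply_moves(
  deltas=[0.001,0,0.001,0,0.01,0.001,0,0.001,0,0.01,-0.001,0,0.001,0,0.01,0,0,0,0,0.01,0,0,0,0,0.01],
)

```text
t: 18.07
eef_pos: [0.5247, 0.2687, 0.097]
orientation: [[-0.99, -0.143, 0.011], [-0.143, 0.99, 0.003], [-0.012, 0.002, -1.0]]
force: [-6.2, -5.8, 41.3]
opening: 0.0187
```

```bash
python3 v.py pics/p.png "[.524,.268,.1]"; python3 u.py
```

```text
top 111 147
side 205 78
18.1667 [0.52467464 0.2686989  0.09697242] [-4.89825053 -4.95247165 40.67342709] 0.01884641274444183
0.07 [255.89623306 162.59435819] [204.929614   218.02837022]
0.08 [255.73565614 159.53912974] [204.22269344 217.34945275]
0.09 [255.57361232 156.45599127] [203.50109246 216.6564364 ]
0.1 [255.41008141 153.34455856] [202.76434896 215.94887736]
[0.52466495 0.2686916  0.09698256]
stick []
stick [(array([0.541, 0.175, 0.072]), 0.38)]
stick_shoulder [(array([0.526, 0.27 , 0.072]), 0.4), (array([ 0.729,  0.04 , -0.001]), 0.4)]
stick_shoulder []
```

View pics/p.png

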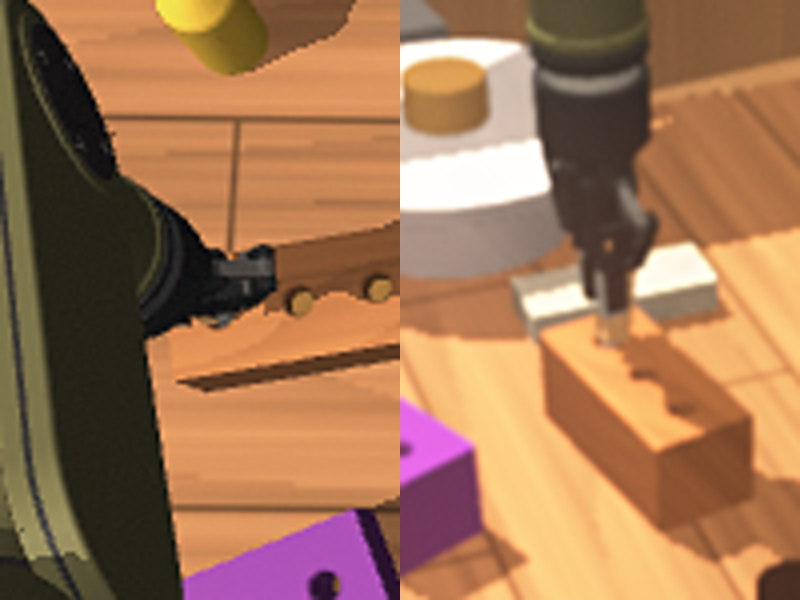

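Request:
apply_moves(
  deltas=[0,0,-0.003,0,0.01,0,0,-0.003,0,0.01,0,0,0,0,0.01,0,0,0,0,0.04,0,0,0,0,0.04,0,0,0,0,0.04,0,0,0,0,0.04,0,0,0,0,0.04],
)

```text
t: 19.13
eef_pos: [0.5195, 0.2675, 0.0944]
orientation: [[-0.99, -0.143, -0.002], [-0.143, 0.99, -0.001], [0.003, -0.0, -1.0]]
force: [-0.2, -0.7, -0.5]
opening: 0.04
```

```bash
python3 v.py pics/q.png "[.524,.268,.1]"; python3 u.py|grep sho
```

```text
top 111 147
side 205 78
19.2333 [0.51990034 0.26758676 0.0946466 ] [ 0.35705962 -1.00118028  0.07537238] 0.039721265633505705
stick_shoulder [(array([0.524, 0.271, 0.071]), 0.58)]
stick_shoulder [(array([0.539, 0.217, 0.068]), 0.37)]
```

Request:
apply_moves(
  deltas=[0,0,-0.01,0,0.05,0,0,-0.015,0,0.05,0,0,-0.02,0,0.05,0,0,-0.025,0,0.05,0,0,-0.025,0,0.05,0,0,-0.02,0,0.05,0,0,-0.015,0,0.05,0,0,0,0,0.05],
)

```text
t: 20.2
eef_pos: [0.5231, 0.2688, 0.2301]
orientation: [[-0.99, -0.142, 0.008], [-0.142, 0.99, 0.003], [-0.009, 0.002, -1.0]]
force: [0.3, 0.7, 0.6]
opening: 0.05
```

Request:
apply_moves(
  deltas=[0.005,-0.02,-0.01,0,0.05,0.005,-0.03,0,0,0.05,0.005,-0.03,0,0,0.05,0.005,-0.03,0,0,0.05,0.005,-0.03,0,0,0.05,0,-0.02,0,0,0.05,0,0,0,0,0.05],
)

```text
t: 20.78
eef_pos: [0.5184, 0.1022, 0.2347]
orientation: [[-0.99, -0.139, -0.001], [-0.139, 0.99, -0.002], [0.001, -0.002, -1.0]]
force: [-0.1, 0.0, 0.2]
opening: 0.0501
```

```bash
python3 v.py pics/r.png "[.524,.268,.1]"; python3 u.py|grep sti
```

```text
top 111 147
side 205 78
20.8833 [0.51842958 0.10528121 0.23477817] [-0.18254439 -0.26939302  0.87627166] 0.050049297567777616
stick [(array([0.523, 0.263, 0.026]), 0.77)]
stick [(array([0.523, 0.268, 0.03 ]), 0.61), (array([ 0.539, -0.182,  0.   ]), 0.47)]
stick_shoulder [(array([0.524, 0.269, 0.073]), 0.82)]
stick_shoulder [(array([0.526, 0.266, 0.073]), 0.6)]
```

View pics/r.png

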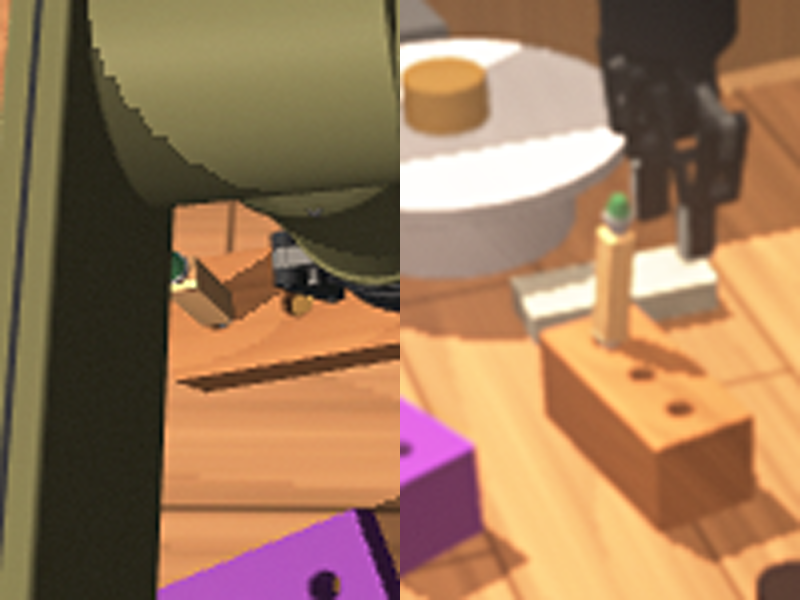

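A small gap may remain: the shoulder reads about 73 mm. I'll press gently on the stone from above with shut fingers, and the contact height will also measure the seating.

```bash
cat >> c.py <<'E'
print("head",pr("side",259.1,126.3,.175),pr("side",254.0,163.5,.071),pr("top",111+178/4-.4,147+264/4-.4,.172))
E
python3 c.py|grep head
```

```text
head [0.5412 0.2777 0.175 ] [0.5171 0.264  0.071 ] [0.5362 0.263  0.172 ]
```

Request:
apply_moves(
  deltas=[-0.005,0.02,0,0,0,-0.005,0.03,0,0,0,-0.005,0.03,0,0,0,-0.005,0.03,0,0,0,-0.005,0.03,0,0,0,0,0.022,0,0,0,0,0,0,0,0,0,0,0,0,0],
)

```text
t: 21.95
eef_pos: [0.5199, 0.2711, 0.2349]
orientation: [[-0.989, -0.146, -0.0], [-0.146, 0.989, -0.0], [0.0, -0.0, -1.0]]
force: [-0.5, -0.9, -0.6]
opening: 0.0
```

The head leans about 12 mm towards +x over the base, so the shoulder isn't flat. I'll turn the gripper 90° so the flat jaws square the stick up in the lean plane, then press again.

Request:
apply_moves(
  deltas=[0,0,0,1,0.07,0,0,0,1,0.07,0,0,0,1,0.07,0,0,0,1,0.07,0,0,0,1,0.07,0,0,0,1,0.07,0,0,0,1,0.07,0,0,0,1,0.07],
)

```text
t: 22.62
eef_pos: [0.5204, 0.2684, 0.2352]
orientation: [[-0.764, 0.645, -0.0], [0.645, 0.764, -0.001], [-0.0, -0.001, -1.0]]
force: [-0.8, 0.5, 0.2]
opening: 0.0698
```

Request:
apply_moves(
  deltas=[0,0,0,1,0.07,0,0,0,1,0.07,0,0,0,1,0.07,0,0,0,1,0.07,0,0,0,1,0.07,0,0,0,1,0.07,0,0,0,1,0.07,0,0,0,0,0.07],
)

```text
t: 23.28
eef_pos: [0.5203, 0.2684, 0.2352]
orientation: [[-0.139, 0.99, -0.0], [0.99, 0.139, -0.001], [-0.001, -0.0, -1.0]]
force: [-0.7, -0.1, -1.1]
opening: 0.0699
```

Request:
apply_moves(
  deltas=[-0.0014,0.0096,0.005,0,0.07,0,0,0.02,0,0.07,0,0,0.02,0,0.07,0,0,0.02,0,0.07,0,0,0.02,0,0.07,0,0,0.015,0,0.07,0,0,0.012,0,0.07,0,0,0,0,0.07],
)

```text
t: 23.95
eef_pos: [0.5287, 0.2683, 0.12]
orientation: [[-0.144, 0.989, -0.005], [0.99, 0.144, -0.003], [-0.002, -0.005, -1.0]]
force: [-0.3, 0.2, 0.5]
opening: 0.0698
```

Request:
apply_moves(
  deltas=[0,-0.003,0.005,0,0.03,0,0,0.003,0,0.03,0,0,0,0,0.01,0,0,0,0,0.01,0,0,0,0,0.01,0,0,0,0,0.01,0,0,0,0,0.01],
  grip_force=50,
)

```text
t: 24.53
eef_pos: [0.5271, 0.2694, 0.1158]
orientation: [[-0.143, 0.99, 0.001], [0.99, 0.143, 0.0], [0.0, 0.001, -1.0]]
force: [-0.8, -0.2, 1.9]
opening: 0.0193
```

Request:
apply_moves(
  deltas=[0,-0.001,0.002,0,0.01,0,-0.001,0.002,0,0.01,0,0,0.002,0,0.01,0,0,0,0,0.01,0,0,0,0,0.01],
)

```text
t: 24.95
eef_pos: [0.5269, 0.2694, 0.1142]
orientation: [[-0.143, 0.99, 0.006], [0.99, 0.143, 0.002], [0.001, 0.006, -1.0]]
force: [-5.7, -3.3, 27.1]
opening: 0.0191
```

Request:
apply_moves(
  deltas=[0,0.001,-0.002,0,0.01,0,0.001,-0.003,0,0.01,0,0,0,0,0.01,0,0,0,0,0.05,0,0,0,0,0.05,0,0,0,0,0.05,0,0,0,0,0.05],
)

```text
t: 25.53
eef_pos: [0.5272, 0.2693, 0.1138]
orientation: [[-0.142, 0.99, -0.0], [0.99, 0.142, -0.0], [-0.0, -0.0, -1.0]]
force: [-0.2, -0.6, -0.1]
opening: 0.05
```

Request:
apply_moves(
  deltas=[0,0,-0.01,0,0.05,0,0,-0.02,0,0.05,0,0,-0.025,0,0.05,0,0,-0.025,0,0.05,0,0,-0.025,0,0.05,0,0,-0.02,0,0.05,0,0,0,0,0.05,0,0,0,0,0.05],
)

```text
t: 26.2
eef_pos: [0.528, 0.2697, 0.2411]
orientation: [[-0.142, 0.99, 0.004], [0.99, 0.142, 0.002], [0.001, 0.004, -1.0]]
force: [0.0, 0.1, -0.8]
opening: 0.0501
```

Request:
apply_moves(
  deltas=[-0.03,0,0,0,0.05,-0.035,0,0,0,0.05,-0.035,0,0,0,0.05,-0.035,0,0,0,0.05,-0.035,0,0,0,0.05,-0.035,0,0,0,0.05,-0.03,0,0,0,0.05,0,0,0,0,0.05],
)

```text
t: 26.87
eef_pos: [0.5603, 0.0313, 0.2375]
orientation: [[-0.138, 0.99, -0.003], [0.99, 0.138, -0.003], [-0.003, -0.003, -1.0]]
force: [1.1, 0.8, -0.3]
opening: 0.0505
```

```bash
python3 v.py pics/s.png "[.524,.268,.1]"; python3 u.py|grep sti
```

```text
top 111 147
side 205 78
26.9667 [0.55969147 0.03563222 0.23765705] [-1.18210973  0.51313753 -0.10716152] 0.049844250298831494
stick [(array([0.526, 0.266, 0.028]), 0.85)]
stick [(array([0.526, 0.268, 0.028]), 0.46)]
stick_shoulder [(array([0.526, 0.269, 0.068]), 0.8)]
stick_shoulder [(array([0.529, 0.268, 0.069]), 0.43)]
```

The picture limit is reached, so I'll check numerically: triangulate the green stone from both cameras, and find the lower edge of the grip.

```bash
cat > g.py <<'E'
from rig import *
import numpy as np,cv2
np.set_printoptions(precision=4,suppress=True)
A=[];b=[]
for n in("side","top"):
    f=grab_frame(n);p=f["camera_matrix"]@(np.array(f["orientation"]).T@(np.array([.525,.268,.17])-f["eye"]));u,v=(p[:2]/p[2]).astype(int)
    i=f["image"].astype(int);m=(i[...,1]>i[...,0]+25)&(i[...,1]>i[...,2]+10)
    w=np.zeros_like(m);w[v-15:v+15,u-15:u+15]=1;y,x=np.nonzero(m&w);print(n,len(x),x.mean(),y.mean(),y.min(),(u,v))
    d=np.array(f["orientation"])@np.linalg.inv(f["camera_matrix"])@[x.mean(),y.mean(),1];d/=np.linalg.norm(d)
    P=np.eye(3)-np.outer(d,d);A.append(P);b.append(P@f["eye"])
print("stone",np.linalg.solve(sum(A),sum(b)))
for o in["mug","oil_bottle","wax_jar","brush","oilstone","stick_tin","stone_tray"]:
    print(o,[np.round(d["point"],3) for d in place_of(f,o)[:1]])
E
python3 g.py
```

```text
side 14 255.07142857142858 130.14285714285714 128 (np.int64(254), np.int64(130))
top 39 153.0 217.5897435897436 215 (np.int64(152), np.int64(217))
stone [0.5254 0.2668 0.172 ]
mug []
oil_bottle [array([ 0.726,  0.291, -0.002])]
wax_jar [array([ 0.552, -0.013, -0.002])]
brush [array([0.384, 0.008, 0.   ])]
oilstone [array([0.581, 0.416, 0.005])]
stick_tin [array([ 0.744, -0.283, -0.001])]
stone_tray [array([ 0.497, -0.417,  0.002])]
```

```bash
python3 -c "
from rig import *
finish_job();print(get_state()['t'])"
```

```text
the job is handed in; nothing more can be done
the job is handed in; nothing more can be done
```

The stick now stands stone up in the rack's y +50 mm socket, pressed home and released. I handed the job in at about 27 s of the 58 s allowed.

**Handling:** I gripped the stick on its rest, swung it upright about its foot against the stop, and carried it to the rack. The sockets at y -50 and y 0 were stuck, holding 32 N and 37 N at 20 mm depth. The third gave way at about 4 N.

**Correction:** After the first release the stick leaned by roughly 0.12 rad and its shoulder read about 73 mm high. I gripped it again with the jaws turned 90°, which squared it up, and pressed it with 27 N.

**Last checks:**
- **Shoulder height:** it reads 68–69 mm, against a block top of 70 mm.
- **Position:** the shoulder is about 2–5 mm from the socket's centre in plan, and the networks are only good to about 4 mm.
- **Upright:** the stone triangulates almost directly above the shoulder, at a height of 172 mm.
- **Bystanders:** six of the seven read within about 10 mm of where they started. The network did not find the mug in the last picture, but nothing came near it.

**Less certain:**
- The force reached 41 N during the first press. This was on the stick, but its head may have touched the gripper's body.
- I had used up the picture viewings, so the final placing was checked by numbers only.

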